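# Put a truffle box away in the roll-top case

## Task

Put the cream-coloured truffle box away in the roll-top case: raise the slatted shutter, which has a brass pull lip, until it stays fully open by itself, set the cream box down gently and upright on the floor inside the case (do not drop or fling it), and then bring the shutter down again until it is fully shut. Leave the dark and the burgundy box where they are.

Things in the scene. Friction and masses are not known exactly. Their poses are not given: they have to be found in the camera images.
- case: Fixed roll-top case of dark wood (sizes in mm): 303 deep (x), 250 wide (y), 226 high. Origin: on the counter, mid-width, right below the shutter's axis (60 up); x runs from front to back, z up. Front sill: x = -135 to -123, 147 high. Inside, between the cheeks (y = -110 to 110), a flat floor 80 up, from x = -123 to 125. D-shaped cheeks, rims of radius 166 about the axis; rear hood of radius 138.
- shutter (a joint): Shutter of ten pale slats, outer radius 154 about the axis. 0 = shut, 1.396 rad = open stop (it goes up and back over the top). Shut, slats cover 36 to 116 deg above the front horizontal; open, their front edge is at case x = +66, 195 up. Below about 0.5 rad it slides shut by itself, above 0.75 it runs to the open stop by itself slowly; between, it may hang. Moving it by the lip takes 3 to 6 N.
- lip (a point): Middle of the brass pull lip's outer edge, a bead 10 thick, 176 from the shutter's axis. The lip is a straight flat 7 thick, 180 long along the case's y, standing out 27 radially from the lowest slat; it lies 41 deg above the front horizontal when shut, 121 deg when open (over the top, towards the back). Can be pushed from either side.
- cream_box_mid (a point): Centre of the cream card box of truffles, closed, 65 (x) x 93 (y) x 43 high, 0.15 kg, sides narrowing a little downward; z up. Loose, on the counter to the left of the case.
- dark_box_mid (a point): Centre of the dark brown card box, 71 (x) x 113 (y) x 51 high. Loose, on the counter; to be left alone.
- burgundy_box_mid (a point): Centre of the burgundy card box, 67 (x) x 93 (y) x 46 high. Loose, on the counter; to be left alone.
- case_floor (a point): A point on the floor inside the case, 35 in front of the shutter's axis, mid-width: below the middle of the opening, which is reached from above between the sill and the open shutter's front edge.

How it is judged:
By the outcome, as a careful person would: the job done as asked, in the order asked, and still so for the second after the job is handed in, with the robot touching nothing.
It also fails if it takes over 72 s, if anything falls off the work surface, if the arm or the gripper's body presses on something with over 40 N, if the wrist force passes 120 N, or if a joint passes its speed limit or range.

## Robot

A 6-joint arm with a two-finger parallel gripper is mounted at the origin on a cart in front of the work surface, level with it; the furniture and walls round the work are solid. World frame = base frame: x ahead of the robot, y to its left, z up, the work surface at z = 0. Lengths are in m, angles in rad, forces in N, time in s.
With the tool pointing down it reaches from about 0.275 to 0.75 m from the base axis. Payload 10.2 kg.
Tool frame: the origin (TCP) lies on the centre line of the jaws, within the pads' length; the fingertips stand env.tip_reach ahead of it and the grasp point (between the pads) lies 11 mm behind it (env.tip_reach is the distance from the TCP to the fingertips, in m); z points along the fingers, y is the line along which they close (so a half turn about z gives the same grasp; the last joint's range is limited). The gripper opens to 85 mm and grips with 20 to 120 N. Pads are 22 mm wide; open, the fingers measure 114 mm over their backs; the gripper's body (76 mm by 85 mm) begins 54 mm behind the grasp point. The pads swing forward as they close: fully open they stand 13 mm farther back than shut.
Start: joints at [0.959, 0.313, 1.498, -0, 1.331, -0.223], TCP at [0.199, 0.486, 0.239] pointing down, gripper open.
Joint ranges: [-2.94, 2.94], [-0.97, 2.17], [0.19, 2.56], [-1.23, 4.37], [0.02, 3.11], [-2.88, 2.88]. Speed limits (rad/s): [2.39, 2.39, 3.01, 3.14, 3.14, 3.14].

## Interface

Orientations are given as a rotation vector (axis times angle).
In Python, from rig import telemetry, eyes, env gives the robot as it stands.
- The arm moves only by the tool jog_arm, never from a script. Its argument "commands" is a list of rows, each an object of numbers: "dx", "dy", "dz": the shift along the tool's x, y, z in units of 100 mm (1.0 is 100 mm); "ax", "ay", "az": the turn, a rotation vector about the tool's x, y, z in units of pi rad (1.0 is pi rad); "hand": the opening, from 0 (shut) to 1 (fully open). In form: [{"dx": .., "dy": .., "dz": .., "ax": .., "ay": .., "az": .., "hand": ..}, ...]. A call has 1 to 20 rows; each row is the pose to reach, as a shift and turn from the pose commanded when the call began, along the tool's axes at that moment, turning the shorter way round; what a row does not reach only later rows make up. A row lasts 1/10 s, in which the tool goes at most 50 mm and 8.59 degrees, less where a joint would pass 70% of its speed; a pose out of reach is approached as far as the arm can. A call with a number of a shift or a turn outside -1 to 1 is refused whole. A call with a gripper value outside its range is refused whole. The fingers move at their own pace and stop on an object; "force" is the grip in N (left out, the last holds). Time passes only in rows, so rows that repeat a pose let the fingers close. It gives the time, the measured TCP pose, the force, the opening and the grip force at its end, in the units of the state.
- telemetry.state(): the state, without advancing time (a new reading comes with each control period).
- eyes.camera(name): name is "side" or "top"; returns a dict with "pixels" (480x640x3 uint8, red, green, blue), "z_map" (480x640 float32, m along the optical axis (not along the pixel's ray), 0 where there is no reading), "fx", "fy", "cx", "cy" (pixels), "T" (4x4, takes a point from camera to world coordinates). Camera axes: x right, y up, looking along -z (the intrinsics and any distortion apply to the point x, -y, -z); pixel columns grow to the right and rows downward; lengths in m; the calibration is good to about 2 mm. A picture is of the moment at which its call begins.
- env.close_job(): hands the job in; it is judged then, once.
The state is a dict: "clock": time; "q": joint angles; "qvel": joint speeds; "joint_efforts": joint torques, N m; "tool_pos": TCP position; "tcp_rot": TCP orientation; "force": force on the tool from outside, world axes, zero at the start; "moment": the same for the moment, N m; "width": finger opening in m; "grip_force": force on a finger pad.
Only numpy, scipy, OpenCV 4.12 (cv2) and the standard library are available. Lean on these libraries where they do the work, as an engineer would, in place of code of your own. Each camera call takes 0.05 s, during which the arm holds its last target. There are 200 camera calls.

## Working session

There is one attempt and no reset: what is moved stays moved. The work goes in short steps, Python scripts to look and compute and a tool call to move; the robot and the scene stay as the last step left them, time stands still between calls to the robot, and variables do not carry over. Pictures are saved under pics/ and viewed, at most 10 in all, crops included, and the job is handed in when it is done.

Besides the shell and the picture viewer there is one more tool, called after ">>>" as a command line: name --argument value ..., lists and objects as JSON in quotes. jog_arm: Moves the arm, as the interface text tells. Shifts and turns lie within -1 to 1; 1 stands for 100 mm of shift or pi rad of turn. Its arguments: {"type":"object","properties":{"commands":{"type":"array"},"force":{"type":"number"}},"required":["commands"]}

```bash
mkdir -p pics; ls; cat > h.py <<'E'
import numpy as np, cv2
from rig import telemetry, eyes, env
def snap(n,f):
    c=eyes.camera(n); cv2.imwrite(f'pics/{f}.png',c['pixels'][:,:,::-1]); np.savez(f'pics/{f}.npz',**c); return c
def pts(f):
    c=np.load(f'pics/{f}.npz'); z=c['z_map']; v,u=np.mgrid[:480,:640]
    P=np.stack([(u-c['cx'])/c['fx']*z,-(v-c['cy'])/c['fy']*z,-z],-1)
    T=c['T']; P=P@T[:3,:3].T+T[:3,3]; P[z==0]=np.nan; return P,c['pixels']
E
python3 - <<'E'
from h import *
for n in('top','side'):
    c=snap(n,n+'1'); print(n,c['T'].round(3).tolist(),c['fx'],c['cx'],[k for k in c])
print(telemetry.state(),env.tip_reach)
E
```

```text
pics
top [[0.431, 0.709, -0.558, 0.008], [-0.902, 0.338, -0.268, -0.13], [-0.001, 0.619, 0.785, 0.81], [0.0, 0.0, 0.0, 1.0]] 433.86245312835655 322.87209437247094 ['pixels', 'z_map', 'fx', 'fy', 'cx', 'cy', 'T']
side [[0.96, -0.19, 0.206, 0.706], [0.28, 0.678, -0.68, -0.587], [-0.01, 0.71, 0.704, 0.863], [0.0, 0.0, 0.0, 1.0]] 533.2586453647547 322.88022974870955 ['pixels', 'z_map', 'fx', 'fy', 'cx', 'cy', 'T']
{'clock': 0.1, 'q': array([ 9.58597798e-01,  3.13397797e-01,  1.49836033e+00, -5.06247400e-06,
        1.33099382e+00, -2.23420446e-01]), 'qvel': array([ 0.0002724 , -0.00166534, -0.000546  , -0.00071824,  0.00028765,
        0.00037999]), 'joint_efforts': array([ 3.32526972e-03, -4.12906194e+01, -2.60142249e+01, -1.12959863e-04,
        3.03686742e-03,  3.09858490e-05]), 'tool_pos': array([0.19889865, 0.48562774, 0.23879067]), 'tcp_rot': array([-6.06760464e-01, -3.08196629e+00,  1.66725535e-03]), 'force': array([ 0.04094202, -0.5778933 , -0.36316406]), 'moment': array([-0.04476481,  0.0609229 ,  0.00246625]), 'grip_force': 0.0, 'width': 0.08564831025817841} 0.008
```

View pics/top1.png

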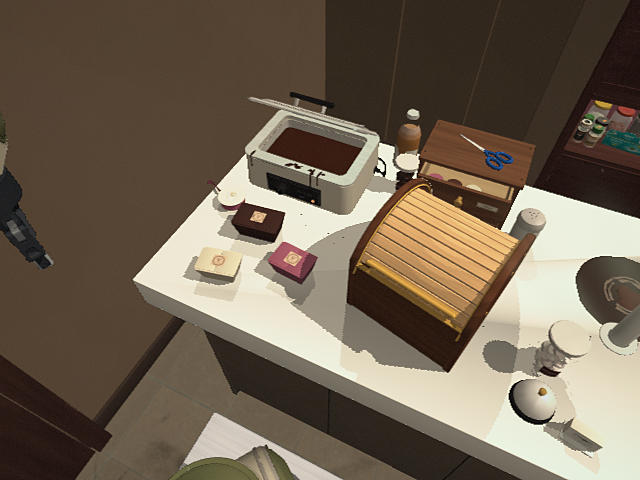

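View pics/side1.png

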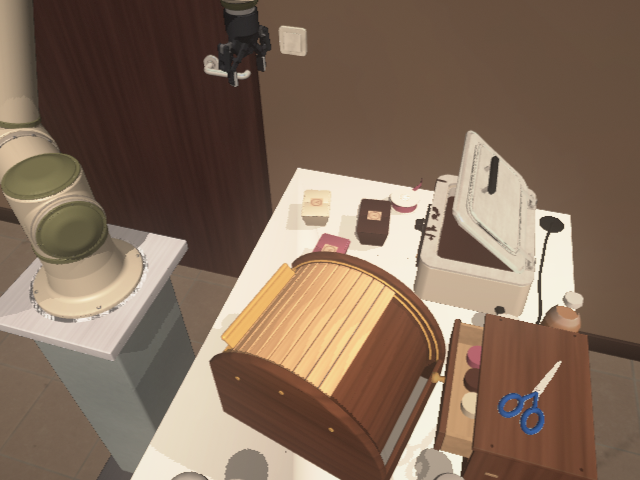

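The top view shows the cream box at about (218,262), dark at (258,221) and burgundy at (293,261). The case's lip runs from (368,264) to (460,328), and the slats are above it. I'll measure these from the depth data.

```bash
python3 - <<'E'
from h import *
from scipy.optimize import least_squares
P,I=pts('top1'); S,J=pts('side1')
for n,(u,v) in dict(cream=(218,258),dark=(258,217),burg=(293,257)).items():
    print(n,P[v,u].round(4))
def poly(P,pp):
    m=np.zeros((480,640),np.uint8); cv2.fillPoly(m,[np.array(pp)],1); q=P[m>0]; return q[np.isfinite(q).all(1)]
A=poly(P,[(390,255),(420,200),(500,245),(462,300)])
B=poly(S,[(250,330),(310,272),(380,300),(330,370)])
print(len(A),len(B))
def fit(Q):
    def r(p):
        x,y,t=p; d=(Q[:,0]-x)*np.cos(t)+(Q[:,1]-y)*np.sin(t)
        return np.hypot(d,Q[:,2]-.06)-.154
    return least_squares(r,[.55,0,0],loss='soft_l1',f_scale=.003)
for Q in(A,B,np.r_[A,B]):
    s=fit(Q);x,y,t=s.x; print('axis off',x*np.cos(t)+y*np.sin(t),'yaw',t,np.abs(s.fun).mean(),Q.mean(0).round(3))
# cheek rims: all points in case frame at radius 160-168
n=np.array([np.cos(t),np.sin(t)]);l=np.array([-n[1],n[0]])
off=x*n[0]+y*n[1]
for nm,Q in(('top',P),('side',S)):
    q=Q.reshape(-1,3);q=q[np.isfinite(q).all(1)]
    d=q[:,:2]@n-off;h=q[:,:2]@l;rr=np.hypot(d,q[:,2]-.06)
    m=(abs(rr-.166)<.003)&(q[:,2]>.12)&(d>-.1)
    hist,e=np.histogram(h[m],np.arange(-.5,.5,.01));k=hist>3
    print(nm,list(zip(e[:-1][k].round(2),hist[k])))
    an=np.degrees(np.arctan2(q[:,2]-.06,-d)); m=(rr>.170)&(rr<.185)&(an>25)&(an<60)
    hist,e=np.histogram(h[m],np.arange(-.5,.5,.01));k=hist>3
    print('lip',nm,list(zip(e[:-1][k].round(2),hist[k])),np.median(an[m]))
# boxes: points above table left
for nm,Q,c in(('top',P,I),('side',S,J)):
  for bn,(cx,cy) in dict(cream=P[258,218,:2],dark=P[217,258,:2],burg=P[257,293,:2]).items() if 0 else [(b,P[v,u,:2]) for b,(u,v) in dict(cream=(218,258),dark=(258,217),burg=(293,257)).items()]:
    z0=P[258 if bn=='cream' else 217 if bn=='dark' else 257,218 if bn=='cream' else 258 if bn=='dark' else 293,2]
    m=(np.abs(Q[...,2]-z0)<.006)&(np.hypot(Q[...,0]-cx,Q[...,1]-cy)<.075)
    xy=Q[m][:,:2].astype(np.float32)
    print(nm,bn,cv2.minAreaRect(xy),xy.mean(0),Q[m][:,2].mean(),m.sum())
E
```

```text
cream [0.4198 0.3226 0.044 ]
dark [0.5557 0.3008 0.0522]
burg [0.4928 0.1751 0.0446]
5821 6771
axis off 0.5792390498682247 yaw -0.24326878401108426 0.001107769145066133 [ 0.522 -0.12   0.203]
axis off 0.5776887099532457 yaw -0.24468568653740883 0.0009381352218096169 [ 0.553 -0.12   0.208]
axis off 0.5785951090627341 yaw -0.2419945689738699 0.0010317501159227802 [ 0.539 -0.12   0.205]
top [(np.float64(-0.11), np.int64(261)), (np.float64(-0.1), np.int64(557)), (np.float64(-0.09), np.int64(21)), (np.float64(0.13), np.int64(428)), (np.float64(0.14), np.int64(179))]
lip top [(np.float64(-0.07), np.int64(38)), (np.float64(-0.06), np.int64(37)), (np.float64(-0.05), np.int64(40)), (np.float64(-0.04), np.int64(38)), (np.float64(-0.03), np.int64(37)), (np.float64(-0.02), np.int64(36)), (np.float64(-0.01), np.int64(36)), (np.float64(0.0), np.int64(35)), (np.float64(0.01), np.int64(34)), (np.float64(0.02), np.int64(34)), (np.float64(0.03), np.int64(34)), (np.float64(0.04), np.int64(31)), (np.float64(0.05), np.int64(32)), (np.float64(0.06), np.int64(32)), (np.float64(0.07), np.int64(31)), (np.flo
[... 1267 characters left out ...]
0.30167347] 0.05036836529882936 1082
top burg ((0.4878487288951874, 0.17449156939983368), (0.09402220696210861, 0.0686386451125145), 84.51053619384766) [0.48496056 0.17390831] 0.04530579302738103 1064
side cream ((0.4147748053073883, 0.3185390532016754), (0.06458234786987305, 0.09569345414638519), 13.066356658935547) [0.4155392  0.31621778] 0.042801955487343536 738
side dark ((0.5564706325531006, 0.3031497001647949), (0.07067735493183136, 0.11878066509962082), 7.797091484069824) [0.5572463  0.29889658] 0.05050120901799704 1059
side burg ((0.48876136541366577, 0.19168201088905334), (0.060812439769506454, 0.06790138781070709), 86.31385040283203) [0.4878591  0.19413704] 0.045762799664820275 511
```

>>> jog_arm --commands '[{"dx":-0.4,"dy":-0.45,"dz":0,"az":0.2},{"dx":-0.8,"dy":-0.9,"dz":0,"az":0.453},{"dx":-0.8,"dy":-0.9,"dz":0,"az":0.453},{"dx":-0.8,"dy":-0.9,"dz":0,"az":0.453},{"dx":-0.8,"dy":-0.9,"dz":0,"az":0.453},{"dx":-0.8,"dy":-0.9,"dz":0,"az":0.453},{"dx":-0.8,"dy":-0.9,"dz":0,"az":0.453},{"dx":-0.8,"dy":-0.9,"dz":0,"az":0.453},{"dx":-0.8,"dy":-0.9,"dz":0,"az":0.453},{"dx":-0.8,"dy":-0.9,"dz":0,"az":0.453},{"dx":-0.8,"dy":-0.9,"dz":0,"az":0.453}]'

```text
schema error: expected keys dx, dy, dz, ax, ay, az, hand
```

```bash
cat >> h.py <<'E'
from scipy.spatial.transform import Rotation as R
Y=-0.243; O=np.array([.5658,-.1222,0.]); n=np.array([np.cos(Y),np.sin(Y),0]); l=np.array([-n[1],n[0],0]); Z=np.array([0,0,1.])
def case(x,y,z): return O+x*n+y*l+z*Z
def tool(tilt,yaw=Y):
    """tool y along case x, pointing down, tilted so z leans towards +case x by tilt deg"""
    a=np.array([np.cos(yaw),np.sin(yaw),0]); b=np.array([-a[1],a[0],0])
    return R.from_matrix(np.stack([b,a,-Z],1))*R.from_rotvec([-np.radians(tilt),0,0])
def go(p,r,s=None):
    s=s or telemetry.state(); c=R.from_rotvec(s['tcp_rot'])
    print('d',(c.inv().apply(p-s['tool_pos'])/.1).round(3),'a',((c.inv()*r).as_rotvec()/np.pi).round(3))
E
python3 - <<'E'
from h import *
s=telemetry.state();print(s['tool_pos'],s['q'].round(2))
a=np.radians(41);L=case(-.176*np.cos(a),0,.06+.176*np.sin(a));print(L)
d=tool(30).apply([0,0,1]);print(d); go(L-.08*d,tool(30))
E
```

```text
[0.19889865 0.48562774 0.23879067] [ 0.96  0.31  1.5  -0.    1.33 -0.22]
[ 0.43687356 -0.0902393   0.17546639]
[ 0.48531025 -0.12030778 -0.8660254 ]
d [-3.989 -4.485 -0.056] a [-0.138 -0.118  0.443]
```

>>> jog_arm --commands '[{"dx":-0.4,"dy":-0.45,"dz":0,"ax":0,"ay":0,"az":0.05,"hand":0.4},{"dx":-0.8,"dy":-0.9,"dz":0,"ax":0,"ay":0,"az":0.1,"hand":0.4},{"dx":-0.9,"dy":-1,"dz":0,"ax":0,"ay":0,"az":0.15,"hand":0.4},{"dx":-0.9,"dy":-1,"dz":0,"ax":0,"ay":0,"az":0.453,"hand":0.4},{"dx":-0.9,"dy":-1,"dz":0,"ax":0,"ay":0,"az":0.453,"hand":0.4},{"dx":-0.9,"dy":-1,"dz":0,"ax":0,"ay":0,"az":0.453,"hand":0.4},{"dx":-0.9,"dy":-1,"dz":0,"ax":0,"ay":0,"az":0.453,"hand":0.4},{"dx":-0.9,"dy":-1,"dz":0,"ax":0,"ay":0,"az":0.453,"hand":0.4},{"dx":-0.9,"dy":-1,"dz":0,"ax":0,"ay":0,"az":0.453,"hand":0.4},{"dx":-0.9,"dy":-1,"dz":0,"ax":0,"ay":0,"az":0.453,"hand":0.4},{"dx":-0.9,"dy":-1,"dz":0,"ax":0,"ay":0,"az":0.453,"hand":0.4}]'

```text
clock: 1.2
tool_pos: [0.2443, 0.3591, 0.2391]
tcp_rot: [2.473, 1.937, -0.001]
force: [0.3, 0.2, 0.9]
width: 0.0343
grip_force: 0.0
```

```bash
python3 - <<'E'
from h import *
s=telemetry.state();print(s['tool_pos'],s['q'].round(2),s['width'],s['clock'])
a=np.radians(41);L=case(-.176*np.cos(a),0,.06+.176*np.sin(a))
d=tool(30).apply([0,0,1]); go(L-.08*d,tool(30))
E
```

```text
[0.24428776 0.3590502  0.23905426] [ 0.7   0.11  1.75 -0.    1.28  0.94] 0.034313767654278994 1.2
d [-3.901  2.545 -0.056] a [-0.167  0.     0.   ]
```

>>> jog_arm --commands '[{"dx":-0.34,"dy":0.21,"dz":0,"ax":0,"ay":0,"az":0,"hand":0.4},{"dx":-0.68,"dy":0.42,"dz":0,"ax":0,"ay":0,"az":0,"hand":0.4},{"dx":-1,"dy":0.63,"dz":0,"ax":0,"ay":0,"az":0,"hand":0.4}]'

```text
clock: 1.5
tool_pos: [0.2816, 0.2457, 0.2391]
tcp_rot: [2.469, 1.943, -0.0]
force: [0.8, 0.1, -0.6]
width: 0.0343
grip_force: 0.0
```

>>> jog_arm --commands '[{"dx":-0.34,"dy":0.21,"dz":0,"ax":0,"ay":0,"az":0,"hand":0.4},{"dx":-0.68,"dy":0.42,"dz":0,"ax":0,"ay":0,"az":0,"hand":0.4},{"dx":-1,"dy":0.63,"dz":0,"ax":0,"ay":0,"az":0,"hand":0.4}]'

```text
clock: 1.8
tool_pos: [0.319, 0.1333, 0.2393]
tcp_rot: [2.47, 1.941, 0.0]
force: [0.1, 0.3, 0.3]
width: 0.0342
grip_force: 0.0
```

>>> jog_arm --commands '[{"dx":-0.34,"dy":0.21,"dz":0,"ax":0,"ay":0,"az":0,"hand":0.4},{"dx":-0.68,"dy":0.42,"dz":0,"ax":0,"ay":0,"az":0,"hand":0.4},{"dx":-1,"dy":0.63,"dz":0,"ax":0,"ay":0,"az":0,"hand":0.4}]'

```text
clock: 2.1
tool_pos: [0.3564, 0.021, 0.2394]
tcp_rot: [2.47, 1.941, 0.0]
force: [1.1, 0.2, 0.2]
width: 0.0341
grip_force: 0.0
```

```bash
python3 - <<'E'
from h import *
s=telemetry.state();print(s['tool_pos'],s['q'].round(2),s['width'],s['clock'])
a=np.radians(41);L=case(-.176*np.cos(a),0,.06+.176*np.sin(a))
d=tool(30).apply([0,0,1]); go(L-.08*d,tool(30))
E
```

```text
[0.35638816 0.02100245 0.23937291] [-0.27 -0.07  1.94  0.    1.28 -0.03] 0.0341150960468188 2.1
d [-0.889  0.645 -0.054] a [-0.167 -0.     0.001]
```

>>> jog_arm --commands '[{"dx":-0.3,"dy":0.22,"dz":-0.05,"ax":-0.04,"ay":0,"az":0,"hand":0.4},{"dx":-0.6,"dy":0.43,"dz":-0.05,"ax":-0.08,"ay":0,"az":0,"hand":0.4},{"dx":-0.89,"dy":0.645,"dz":-0.05,"ax":-0.12,"ay":0,"az":0,"hand":0.4},{"dx":-0.89,"dy":0.645,"dz":-0.05,"ax":-0.167,"ay":0,"az":0,"hand":0.4},{"dx":-0.89,"dy":0.645,"dz":-0.05,"ax":-0.167,"ay":0,"az":0,"hand":0.4},{"dx":-0.89,"dy":0.645,"dz":-0.05,"ax":-0.167,"ay":0,"az":0,"hand":0.4}]'

```text
clock: 2.7
tool_pos: [0.3975, -0.079, 0.2447]
tcp_rot: [2.121, 1.664, 0.444]
force: [0.2, 0.9, -0.7]
width: 0.0341
grip_force: 0.0
```

```bash
python3 - <<'E'
from h import *
s=telemetry.state();print(s['tool_pos'],s['q'].round(2),s['width'],s['clock'])
a=np.radians(41);L=case(-.176*np.cos(a),0,.06+.176*np.sin(a))
d=tool(30).apply([0,0,1]); go(L,tool(30))
c=snap('side','s2'); cv2.imwrite('pics/s2c.png',cv2.resize(c['pixels'][180:420,150:450,::-1],None,fx=2.5,fy=2.5,interpolation=cv2.INTER_CUBIC))
E
```

```text
[ 0.39754928 -0.0790421   0.24467525] [-0.6  -0.24  2.15  0.26  0.76 -0.51] 0.03410559035131246 2.7
d [-0.015  0.009  0.804] a [-0.    -0.     0.001]
```

View pics/s2c.png

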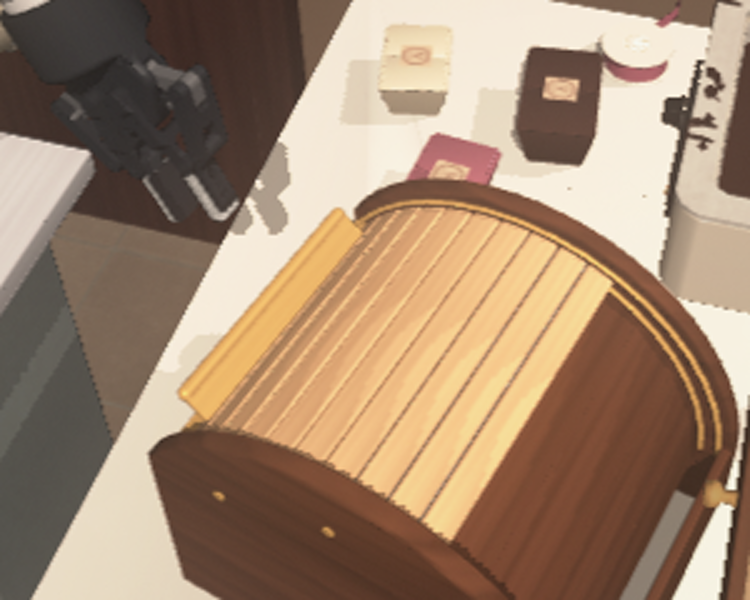

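The crop shows the fingers around (200,205), tilted towards the lip, which runs from (180,395) to (340,210). The jaws line up across it, so I advance to straddle it.

>>> jog_arm --commands '[{"dx":0,"dy":0,"dz":0.25,"ax":0,"ay":0,"az":0,"hand":0.4},{"dx":0,"dy":0,"dz":0.5,"ax":0,"ay":0,"az":0,"hand":0.4},{"dx":0,"dy":0,"dz":0.65,"ax":0,"ay":0,"az":0,"hand":0.4},{"dx":0,"dy":0,"dz":0.75,"ax":0,"ay":0,"az":0,"hand":0.4},{"dx":0,"dy":0,"dz":0.82,"ax":0,"ay":0,"az":0,"hand":0.4},{"dx":0,"dy":0,"dz":0.82,"ax":0,"ay":0,"az":0,"hand":0.4}]'

```text
clock: 3.35
tool_pos: [0.4379, -0.0887, 0.173]
tcp_rot: [2.12, 1.664, 0.446]
force: [-0.1, -0.1, -0.5]
width: 0.0343
grip_force: 0.0
```

```bash
python3 - <<'E'
from h import *
s=telemetry.state();print(s['tool_pos'],s['q'].round(2),s['force'],s['clock'])
# arc: tool tilt 30 -> -10 while lip 41 -> 96 deg; contact point kept at tcp, tool shifted back by off so the front finger touches
c=R.from_rotvec(s['tcp_rot'])
for k,th in enumerate(np.linspace(41,97,15)):
    t=30-40*(th-41)/56; a=np.radians(th); r=tool(t)
    p=case(-.176*np.cos(a),0,.06+.176*np.sin(a))+r.apply([0,.004 if k else 0,.0])
    print(round(th),(c.inv().apply(p-s['tool_pos'])/.1).round(2),((c.inv()*r).as_rotvec()/np.pi).round(3))
E
```

```text
[ 0.43794957 -0.08870534  0.17301814] [-0.55 -0.02  2.18  0.32  0.5  -0.56] [-0.05931981 -0.08273602 -0.46727756] 3.35
41 [-0.02  0.01 -0.02] [-0.    -0.001  0.001]
45 [-0.02  0.16 -0.06] [ 0.016 -0.001  0.001]
49 [-0.02  0.28 -0.08] [ 0.032 -0.001  0.001]
53 [-0.02  0.4  -0.1 ] [ 0.048 -0.001  0.001]
57 [-0.02  0.53 -0.11] [ 0.063 -0.     0.001]
61 [-0.02  0.65 -0.11] [ 0.079 -0.     0.001]
65 [-0.02  0.77 -0.1 ] [ 0.095 -0.     0.001]
69 [-0.02  0.89 -0.09] [ 0.111 -0.     0.001]
73 [-0.02  1.01 -0.06] [ 0.127 -0.     0.001]
77 [-0.02  1.13 -0.03] [ 0.143 -0.     0.001]
81 [-0.02  1.25  0.02] [ 0.159 -0.     0.001]
85 [-0.02  1.36  0.06] [ 0.175 -0.     0.001]
89 [-0.02  1.47  0.12] [ 0.19  -0.     0.001]
93 [-0.02  1.57  0.19] [ 0.206 -0.     0.001]
97 [-0.02  1.67  0.26] [ 0.222 -0.     0.001]
```

>>> jog_arm --commands '[{"dx":0,"dy":0.08,"dz":-0.03,"ax":0.008,"ay":0,"az":0,"hand":0.4},{"dx":0,"dy":0.16,"dz":-0.06,"ax":0.016,"ay":0,"az":0,"hand":0.4},{"dx":0,"dy":0.22,"dz":-0.07,"ax":0.024,"ay":0,"az":0,"hand":0.4},{"dx":0,"dy":0.28,"dz":-0.08,"ax":0.032,"ay":0,"az":0,"hand":0.4},{"dx":0,"dy":0.34,"dz":-0.09,"ax":0.04,"ay":0,"az":0,"hand":0.4},{"dx":0,"dy":0.4,"dz":-0.1,"ax":0.048,"ay":0,"az":0,"hand":0.4},{"dx":0,"dy":0.47,"dz":-0.11,"ax":0.055,"ay":0,"az":0,"hand":0.4},{"dx":0,"dy":0.53,"dz":-0.11,"ax":0.063,"ay":0,"az":0,"hand":0.4},{"dx":0,"dy":0.59,"dz":-0.11,"ax":0.071,"ay":0,"az":0,"hand":0.4},{"dx":0,"dy":0.65,"dz":-0.11,"ax":0.079,"ay":0,"az":0,"hand":0.4},{"dx":0,"dy":0.71,"dz":-0.11,"ax":0.087,"ay":0,"az":0,"hand":0.4},{"dx":0,"dy":0.77,"dz":-0.1,"ax":0.095,"ay":0,"az":0,"hand":0.4}]'

```text
clock: 4.55
tool_pos: [0.4972, -0.1035, 0.2215]
tcp_rot: [2.328, 1.825, 0.205]
force: [-2.6, 0.5, 1.9]
width: 0.0342
grip_force: 1.3
```

```bash
python3 - <<'E'
from h import *
s=telemetry.state();print(s['tool_pos'],s['q'].round(2),s['force'],s['clock'])
c=R.from_rotvec(s['tcp_rot'])
for k,th in enumerate(np.linspace(69,101,9)):
    t=30-40*(th-41)/56; a=np.radians(th); r=tool(t)
    p=case(-.176*np.cos(a),0,.06+.176*np.sin(a))+r.apply([0,.004,.0])
    print(round(th),(c.inv().apply(p-s['tool_pos'])/.1).round(2),((c.inv()*r).as_rotvec()/np.pi).round(3))
c=snap('side','s3'); cv2.imwrite('pics/s3c.png',cv2.resize(c['pixels'][180:420,150:450,::-1],None,fx=2.5,fy=2.5,interpolation=cv2.INTER_CUBIC))
E
```

```text
[ 0.49716471 -0.10354815  0.22146965] [-0.46  0.18  1.74  0.06  1.01 -0.24] [-2.64405442  0.54362768  1.94546716] 4.55
69 [-0.02  0.12 -0.01] [0.016 0.    0.001]
73 [-0.02  0.25 -0.02] [0.032 0.    0.001]
77 [-0.02  0.37 -0.02] [0.048 0.    0.001]
81 [-0.02  0.49 -0.02] [0.064 0.    0.001]
85 [-0.02  0.61 -0.  ] [0.079 0.    0.001]
89 [-0.02  0.73  0.02] [0.095 0.    0.001]
93 [-0.02  0.85  0.05] [0.111 0.    0.001]
97 [-0.02  0.97  0.09] [0.127 0.    0.001]
101 [-0.02  1.08  0.14] [0.143 0.    0.001]
```

View pics/s3c.png

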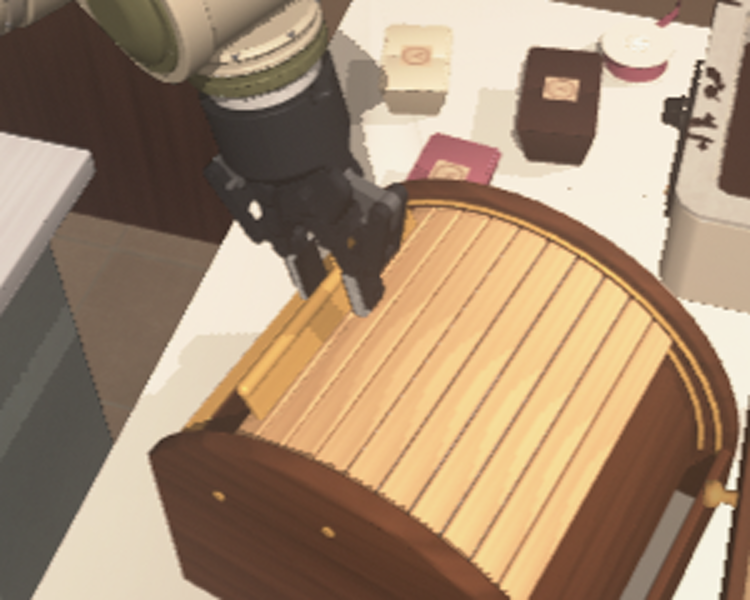

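The lip, now at (245,390)–(350,265), sits between the fingers. The shutter has risen about 20° and the force is low, so I carry on along the arc.

>>> jog_arm --commands '[{"dx":0,"dy":0.06,"dz":-0.01,"ax":0.008,"ay":0,"az":0,"hand":0.4},{"dx":0,"dy":0.12,"dz":-0.01,"ax":0.016,"ay":0,"az":0,"hand":0.4},{"dx":0,"dy":0.18,"dz":-0.02,"ax":0.024,"ay":0,"az":0,"hand":0.4},{"dx":0,"dy":0.25,"dz":-0.02,"ax":0.032,"ay":0,"az":0,"hand":0.4},{"dx":0,"dy":0.31,"dz":-0.02,"ax":0.04,"ay":0,"az":0,"hand":0.4},{"dx":0,"dy":0.37,"dz":-0.02,"ax":0.048,"ay":0,"az":0,"hand":0.4},{"dx":0,"dy":0.43,"dz":-0.02,"ax":0.056,"ay":0,"az":0,"hand":0.4},{"dx":0,"dy":0.49,"dz":-0.02,"ax":0.064,"ay":0,"az":0,"hand":0.4},{"dx":0,"dy":0.55,"dz":-0.01,"ax":0.072,"ay":0,"az":0,"hand":0.4},{"dx":0,"dy":0.61,"dz":0,"ax":0.079,"ay":0,"az":0,"hand":0.4},{"dx":0,"dy":0.67,"dz":0.01,"ax":0.087,"ay":0,"az":0,"hand":0.4},{"dx":0,"dy":0.73,"dz":0.02,"ax":0.095,"ay":0,"az":0,"hand":0.4},{"dx":0,"dy":0.79,"dz":0.04,"ax":0.103,"ay":0,"az":0,"hand":0.4},{"dx":0,"dy":0.85,"dz":0.05,"ax":0.111,"ay":0,"az":0,"hand":0.4},{"dx":0,"dy":0.91,"dz":0.07,"ax":0.119,"ay":0,"az":0,"hand":0.4},{"dx":0,"dy":1.0,"dz":0.1,"ax":0.13,"ay":0,"az":0,"hand":0.4}]'

```text
clock: 6.2
tool_pos: [0.5943, -0.1275, 0.2343]
tcp_rot: [-2.356, -1.847, 0.169]
force: [0.3, 0.2, 0.5]
width: 0.034
grip_force: 0.0
```

```bash
python3 - <<'E'
from h import *
s=telemetry.state();print(s['tool_pos'],s['q'].round(2),s['force'],s['clock'])
c=R.from_rotvec(s['tcp_rot'])
print(np.array([n,l,Z])@(s['tool_pos']-O))
go(s['tool_pos']+.09*Z,tool(0))
E
```

```text
[ 0.59425298 -0.12745229  0.23427547] [-0.39  0.61  1.07 -0.03  1.64 -0.15] [0.3382512  0.15850336 0.52336422] 6.2
[0.02888082 0.00174825 0.23427547]
d [-0.    -0.163 -0.885] a [-0.058  0.     0.001]
```

>>> jog_arm --commands '[{"dx":0,"dy":-0.06,"dz":-0.3,"ax":0,"ay":0,"az":0,"hand":0.4},{"dx":0,"dy":-0.11,"dz":-0.6,"ax":-0.03,"ay":0,"az":0,"hand":0.7},{"dx":0,"dy":-0.16,"dz":-0.885,"ax":-0.058,"ay":0,"az":0,"hand":1},{"dx":0,"dy":-0.16,"dz":-0.885,"ax":-0.058,"ay":0,"az":0,"hand":1}]'

```text
clock: 6.6
tool_pos: [0.5945, -0.1275, 0.3292]
tcp_rot: [2.464, 1.932, 0.009]
force: [-0.3, -0.3, 0.6]
width: 0.0764
grip_force: 0.0
```

```bash
python3 - <<'E'
from h import *
s=telemetry.state();print(s['tool_pos'],s['q'].round(2),s['force'],s['clock'])
go(np.array([.4145,.3195,.15]),tool(0,.221))
E
```

```text
[ 0.59448669 -0.1274581   0.32923482] [-0.4   0.46  1.06  0.    1.61 -0.16] [-0.2706189  -0.32036523  0.55758414] 6.6
d [ 3.914 -2.836  1.752] a [ 0.004  0.001 -0.147]
```

>>> jog_arm --commands '[{"dx":0.33,"dy":-0.24,"dz":0,"ax":0,"ay":0,"az":0,"hand":1},{"dx":0.65,"dy":-0.47,"dz":0,"ax":0,"ay":0,"az":0,"hand":1},{"dx":0.98,"dy":-0.71,"dz":0,"ax":0,"ay":0,"az":0,"hand":1}]'

```text
clock: 6.9
tool_pos: [0.548, -0.0144, 0.323]
tcp_rot: [-2.473, -1.937, 0.001]
force: [0.2, 0.7, 1.3]
width: 0.0851
grip_force: 0.0
```

>>> jog_arm --commands '[{"dx":0.33,"dy":-0.24,"dz":0,"ax":0,"ay":0,"az":0,"hand":1},{"dx":0.65,"dy":-0.47,"dz":0,"ax":0,"ay":0,"az":0,"hand":1},{"dx":0.98,"dy":-0.71,"dz":0,"ax":0,"ay":0,"az":0,"hand":1}]'

```text
clock: 7.2
tool_pos: [0.5024, 0.098, 0.3231]
tcp_rot: [-2.473, -1.938, 0.001]
force: [1.5, 0.7, -0.7]
width: 0.0854
grip_force: 0.0
```

>>> jog_arm --commands '[{"dx":0.33,"dy":-0.24,"dz":0.1,"ax":0,"ay":0,"az":0,"hand":1},{"dx":0.65,"dy":-0.47,"dz":0.3,"ax":0,"ay":0,"az":0,"hand":1},{"dx":0.98,"dy":-0.71,"dz":0.6,"ax":0,"ay":0,"az":0,"hand":1}]'

```text
clock: 7.5
tool_pos: [0.4576, 0.2097, 0.264]
tcp_rot: [2.472, 1.937, 0.004]
force: [1.4, 1.1, -0.1]
width: 0.0855
grip_force: 0.0
```

```bash
python3 - <<'E'
from h import *
s=telemetry.state();print(s['tool_pos'],s['q'].round(2),s['force'],s['clock'])
go(np.array([.4145,.3195,.15]),tool(0,.221))
snap('side','s4')
E
```

```text
[0.45755086 0.20969565 0.26396561] [ 0.2   0.25  1.52 -0.    1.37  0.44] [ 1.44667845  1.07982544 -0.12378356] 7.5
d [ 0.962 -0.684  1.139] a [ 0.001 -0.    -0.147]
```

View pics/s4.png

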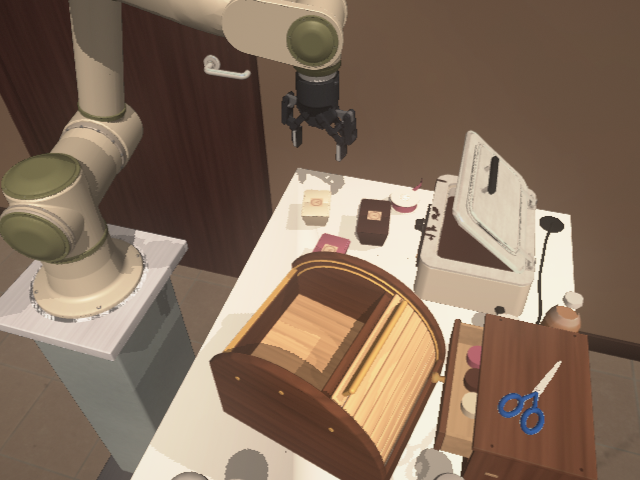

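The shutter is open, with the lip at about (370,340) and the case floor visible, and all three boxes are untouched. I go on to the cream box.

>>> jog_arm --commands '[{"dx":0.32,"dy":-0.23,"dz":0.2,"ax":0,"ay":0,"az":-0.04,"hand":1},{"dx":0.64,"dy":-0.46,"dz":0.5,"ax":0,"ay":0,"az":-0.08,"hand":1},{"dx":0.96,"dy":-0.68,"dz":0.8,"ax":0,"ay":0,"az":-0.12,"hand":1},{"dx":0.96,"dy":-0.68,"dz":1,"ax":0,"ay":0,"az":-0.147,"hand":1},{"dx":0.96,"dy":-0.68,"dz":1,"ax":0,"ay":0,"az":-0.147,"hand":1}]'

```text
clock: 8.05
tool_pos: [0.4132, 0.3178, 0.1611]
tcp_rot: [-1.959, -2.453, 0.008]
force: [-0.3, -0.1, -0.4]
width: 0.0854
grip_force: 0.0
```

```bash
python3 - <<'E'
from h import *
s=telemetry.state();print(s['tool_pos'],s['q'].round(2),s['force'],s['clock'])
go(np.array([.4145,.3195,.018]),tool(0,.221))
E
```

```text
[0.41324569 0.31776793 0.16108892] [ 0.43  0.38  1.61 -0.    1.15  0.21] [-0.26619986 -0.14955088 -0.39732977] 8.05
d [0.016 0.024 1.431] a [-0.002  0.     0.001]
```

>>> jog_arm --commands '[{"dx":0.02,"dy":0.02,"dz":0.3,"ax":0,"ay":0,"az":0,"hand":1},{"dx":0.02,"dy":0.02,"dz":0.6,"ax":0,"ay":0,"az":0,"hand":1},{"dx":0.02,"dy":0.02,"dz":0.8,"ax":0,"ay":0,"az":0,"hand":1},{"dx":0.02,"dy":0.02,"dz":1,"ax":0,"ay":0,"az":0,"hand":1},{"dx":0.02,"dy":0.02,"dz":1,"ax":0,"ay":0,"az":0,"hand":1}]'

```text
clock: 8.55
tool_pos: [0.4163, 0.3192, 0.0627]
tcp_rot: [-1.967, -2.448, 0.004]
force: [0.2, -0.2, 0.2]
width: 0.0854
grip_force: 0.0
```

>>> jog_arm --commands '[{"dx":0,"dy":0,"dz":0.15,"ax":0,"ay":0,"az":0,"hand":1},{"dx":0,"dy":0,"dz":0.3,"ax":0,"ay":0,"az":0,"hand":1},{"dx":0,"dy":0,"dz":0.42,"ax":0,"ay":0,"az":0,"hand":1},{"dx":0,"dy":0,"dz":0.42,"ax":0,"ay":0,"az":0,"hand":1}]'

```text
clock: 8.95
tool_pos: [0.4166, 0.3198, 0.0214]
tcp_rot: [-1.965, -2.451, 0.001]
force: [0.1, 1.1, 0.7]
width: 0.0855
grip_force: 0.0
```

>>> jog_arm --commands '[{"dx":0,"dy":0,"dz":0,"ax":0,"ay":0,"az":0,"hand":0.5},{"dx":0,"dy":0,"dz":0,"ax":0,"ay":0,"az":0,"hand":0.5},{"dx":0,"dy":0,"dz":0,"ax":0,"ay":0,"az":0,"hand":0.5},{"dx":0,"dy":0,"dz":0,"ax":0,"ay":0,"az":0,"hand":0.5},{"dx":0,"dy":0,"dz":0,"ax":0,"ay":0,"az":0,"hand":0.5},{"dx":0,"dy":0,"dz":0,"ax":0,"ay":0,"az":0,"hand":0.5}]' --force 25

```text
clock: 9.55
tool_pos: [0.417, 0.3203, 0.0229]
tcp_rot: [1.963, 2.452, 0.002]
force: [-1.7, -1.7, 5.1]
width: 0.0635
grip_force: 26.4
```

>>> jog_arm --commands '[{"dx":0,"dy":0,"dz":-0.1,"ax":0,"ay":0,"az":0,"hand":0.5},{"dx":0,"dy":0,"dz":-0.3,"ax":0,"ay":0,"az":0,"hand":0.5},{"dx":0,"dy":0,"dz":-0.5,"ax":0,"ay":0,"az":0,"hand":0.5},{"dx":0,"dy":0,"dz":-0.7,"ax":0,"ay":0,"az":0,"hand":0.5},{"dx":0,"dy":0,"dz":-0.85,"ax":0,"ay":0,"az":0,"hand":0.5},{"dx":0,"dy":0,"dz":-1,"ax":0,"ay":0,"az":0,"hand":0.5}]'

```text
clock: 10.15
tool_pos: [0.4165, 0.3203, 0.1233]
tcp_rot: [1.963, 2.452, 0.002]
force: [0.2, 1.0, -2.3]
width: 0.0633
grip_force: 28.2
```

>>> jog_arm --commands '[{"dx":0,"dy":0,"dz":-0.2,"ax":0,"ay":0,"az":0,"hand":0.5},{"dx":0,"dy":0,"dz":-0.4,"ax":0,"ay":0,"az":0,"hand":0.5},{"dx":0,"dy":0,"dz":-0.6,"ax":0,"ay":0,"az":0,"hand":0.5},{"dx":0,"dy":0,"dz":-0.8,"ax":0,"ay":0,"az":0,"hand":0.5},{"dx":0,"dy":0,"dz":-1,"ax":0,"ay":0,"az":0,"hand":0.5}]'

```text
clock: 10.65
tool_pos: [0.4162, 0.3201, 0.2234]
tcp_rot: [1.963, 2.452, 0.001]
force: [0.0, 0.5, -1.9]
width: 0.0634
grip_force: 28.2
```

>>> jog_arm --commands '[{"dx":0,"dy":0,"dz":-0.2,"ax":0,"ay":0,"az":0.02,"hand":0.5},{"dx":0,"dy":0,"dz":-0.4,"ax":0,"ay":0,"az":0.04,"hand":0.5},{"dx":0,"dy":0,"dz":-0.6,"ax":0,"ay":0,"az":0.06,"hand":0.5},{"dx":0,"dy":0,"dz":-0.8,"ax":0,"ay":0,"az":0.09,"hand":0.5},{"dx":0,"dy":0,"dz":-0.95,"ax":0,"ay":0,"az":0.12,"hand":0.5},{"dx":0,"dy":0,"dz":-0.95,"ax":0,"ay":0,"az":0.147,"hand":0.5},{"dx":0,"dy":0,"dz":-0.95,"ax":0,"ay":0,"az":0.147,"hand":0.5}]'

```text
clock: 11.35
tool_pos: [0.4162, 0.3201, 0.3177]
tcp_rot: [2.473, 1.937, 0.002]
force: [0.1, 0.2, -2.1]
width: 0.0635
grip_force: 28.2
```

```bash
python3 - <<'E'
from h import *
s=telemetry.state();print(s['tool_pos'],s['q'].round(2),s['force'],s['width'],s['grip_force'],s['clock'])
go(case(-.035,0,.31),tool(0))
snap('side','s5')
E
```

```text
[0.41622033 0.32009568 0.31766349] [ 0.43  0.27  1.35 -0.    1.52  0.67] [ 0.05974693  0.19502352 -2.07989852] 0.0635027328500843 28.235182547941804 11.35
d [-3.935  2.162  0.076] a [ 0. -0.  0.]
```

View pics/s5.png

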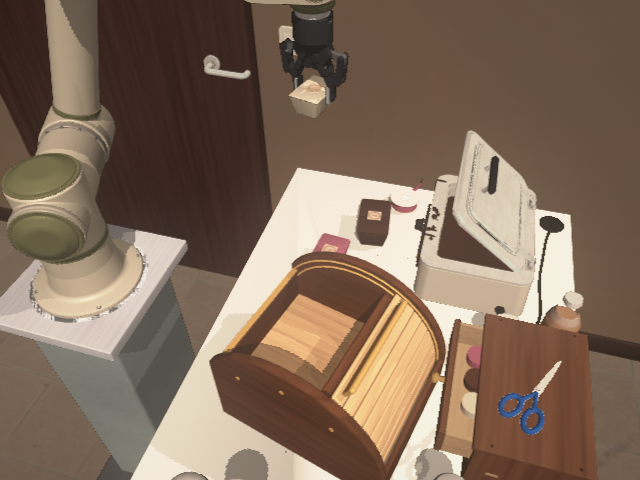

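The cream box is held level at (310,95). The shutter's lip hasn't moved since the last picture, so it is staying open.

>>> jog_arm --commands '[{"dx":-0.3,"dy":0.16,"dz":0,"ax":0,"ay":0,"az":0,"hand":0.5},{"dx":-0.6,"dy":0.33,"dz":0,"ax":0,"ay":0,"az":0,"hand":0.5},{"dx":-0.98,"dy":0.54,"dz":0,"ax":0,"ay":0,"az":0,"hand":0.5}]'

```text
clock: 11.7
tool_pos: [0.4452, 0.2115, 0.3165]
tcp_rot: [-2.468, -1.943, 0.0]
force: [1.3, 0.5, -1.5]
width: 0.0635
grip_force: 28.3
```

>>> jog_arm --commands '[{"dx":-0.4,"dy":0.22,"dz":0,"ax":0,"ay":0,"az":0,"hand":0.5},{"dx":-0.7,"dy":0.38,"dz":0,"ax":0,"ay":0,"az":0,"hand":0.5},{"dx":-0.98,"dy":0.54,"dz":0,"ax":0,"ay":0,"az":0,"hand":0.5}]'

```text
clock: 12.0
tool_pos: [0.4744, 0.1024, 0.3167]
tcp_rot: [-2.471, -1.94, 0.0]
force: [0.1, 0.3, -0.9]
width: 0.0634
grip_force: 28.3
```

>>> jog_arm --commands '[{"dx":-0.4,"dy":0.22,"dz":0,"ax":0,"ay":0,"az":0,"hand":0.5},{"dx":-0.7,"dy":0.38,"dz":0,"ax":0,"ay":0,"az":0,"hand":0.5},{"dx":-0.98,"dy":0.54,"dz":0,"ax":0,"ay":0,"az":0,"hand":0.5}]'

```text
clock: 12.3
tool_pos: [0.5034, -0.0056, 0.3166]
tcp_rot: [-2.471, -1.94, 0.001]
force: [0.8, 0.5, -1.9]
width: 0.0634
grip_force: 28.3
```

>>> jog_arm --commands '[{"dx":-0.4,"dy":0.22,"dz":0,"ax":0,"ay":0,"az":0,"hand":0.5},{"dx":-0.7,"dy":0.38,"dz":0,"ax":0,"ay":0,"az":0,"hand":0.5},{"dx":-0.9,"dy":0.5,"dz":0,"ax":0,"ay":0,"az":0,"hand":0.5},{"dx":-0.98,"dy":0.54,"dz":0,"ax":0,"ay":0,"az":0,"hand":0.5},{"dx":-0.98,"dy":0.54,"dz":0,"ax":0,"ay":0,"az":0,"hand":0.5}]'

```text
clock: 12.8
tool_pos: [0.5325, -0.1125, 0.3162]
tcp_rot: [-2.472, -1.938, 0.001]
force: [1.1, -0.7, -1.5]
width: 0.0632
grip_force: 28.3
```

```bash
python3 - <<'E'
from h import *
s=telemetry.state();print(s['tool_pos'],s['q'].round(2),s['force'],s['width'],s['grip_force'],s['clock'])
go(case(-.035,0,.1035),tool(0))
P,_=pts('s5'); q=P.reshape(-1,3); q=q[np.isfinite(q).all(1)]-O; d=q@n; h=q@l; r=np.hypot(d,q[:,2]-.06); a=np.degrees(np.arctan2(q[:,2]-.06,-d))
m=(r>.17)&(r<.183)&(abs(h)<.08)&(a>60)&(a<150); print('lip deg',np.median(a[m]),m.sum())
m=(abs(q[:,2]-.08)<.006)&(abs(h)<.09)&(d<.03)&(d>-.12);print('floor z',np.median(q[m,2]))
E
```

```text
[ 0.53247061 -0.11246293  0.31624486] [-0.42  0.32  1.3   0.    1.53 -0.18] [ 1.08613208 -0.68425727 -1.49231874] 0.06322054715561896 28.282002322375774 12.8
d [-1.500e-02 -1.000e-03  2.127e+00] a [-0.    -0.     0.001]
lip deg 120.26281220373788 667
floor z 0.08048268681029197
```

>>> jog_arm --commands '[{"dx":0,"dy":0,"dz":0.25,"ax":0,"ay":0,"az":0,"hand":0.5},{"dx":0,"dy":0,"dz":0.5,"ax":0,"ay":0,"az":0,"hand":0.5},{"dx":0,"dy":0,"dz":0.75,"ax":0,"ay":0,"az":0,"hand":0.5},{"dx":0,"dy":0,"dz":1,"ax":0,"ay":0,"az":0,"hand":0.5}]'

```text
clock: 13.2
tool_pos: [0.5323, -0.1104, 0.216]
tcp_rot: [2.47, 1.941, 0.001]
force: [-0.6, 0.5, -1.5]
width: 0.0634
grip_force: 28.3
```

>>> jog_arm --commands '[{"dx":0,"dy":0,"dz":0.25,"ax":0,"ay":0,"az":0,"hand":0.5},{"dx":0,"dy":0,"dz":0.5,"ax":0,"ay":0,"az":0,"hand":0.5},{"dx":0,"dy":0,"dz":0.7,"ax":0,"ay":0,"az":0,"hand":0.5},{"dx":0,"dy":0,"dz":0.85,"ax":0,"ay":0,"az":0,"hand":0.5},{"dx":0,"dy":0,"dz":0.95,"ax":0,"ay":0,"az":0,"hand":0.5},{"dx":0,"dy":0,"dz":1,"ax":0,"ay":0,"az":0,"hand":0.5},{"dx":0,"dy":0,"dz":1,"ax":0,"ay":0,"az":0,"hand":0.5}]'

```text
clock: 13.9
tool_pos: [0.5326, -0.1115, 0.1165]
tcp_rot: [-2.471, -1.939, 0.0]
force: [-0.1, 0.1, -2.4]
width: 0.0635
grip_force: 28.3
```

>>> jog_arm --commands '[{"dx":0,"dy":0,"dz":0.04,"ax":0,"ay":0,"az":0,"hand":0.5},{"dx":0,"dy":0,"dz":0.07,"ax":0,"ay":0,"az":0,"hand":0.5},{"dx":0,"dy":0,"dz":0.1,"ax":0,"ay":0,"az":0,"hand":0.5},{"dx":0,"dy":0,"dz":0.12,"ax":0,"ay":0,"az":0,"hand":0.5},{"dx":0,"dy":0,"dz":0.125,"ax":0,"ay":0,"az":0,"hand":0.5},{"dx":0,"dy":0,"dz":0.13,"ax":0,"ay":0,"az":0,"hand":0.5},{"dx":0,"dy":0,"dz":0.13,"ax":0,"ay":0,"az":0,"hand":0.5}]'

```text
clock: 14.6
tool_pos: [0.5326, -0.1121, 0.1036]
tcp_rot: [2.472, 1.938, 0.0]
force: [-0.2, 0.1, -1.5]
width: 0.0635
grip_force: 28.3
```

>>> jog_arm --commands '[{"dx":0,"dy":0,"dz":0.005,"ax":0,"ay":0,"az":0,"hand":0.5},{"dx":0,"dy":0,"dz":0.01,"ax":0,"ay":0,"az":0,"hand":0.5},{"dx":0,"dy":0,"dz":0.015,"ax":0,"ay":0,"az":0,"hand":0.5},{"dx":0,"dy":0,"dz":0.015,"ax":0,"ay":0,"az":0,"hand":0.5}]'

```text
clock: 15.0
tool_pos: [0.5327, -0.1121, 0.1029]
tcp_rot: [2.472, 1.938, 0.0]
force: [-3.2, 1.4, 7.2]
width: 0.0634
grip_force: 28.8
```

Contact: the upward force is now 7 N, so the box rests on the floor. I open the jaws slowly and retreat straight up.

>>> jog_arm --commands '[{"dx":0,"dy":0,"dz":-0.005,"ax":0,"ay":0,"az":0,"hand":0.76},{"dx":0,"dy":0,"dz":-0.005,"ax":0,"ay":0,"az":0,"hand":0.85},{"dx":0,"dy":0,"dz":-0.005,"ax":0,"ay":0,"az":0,"hand":1},{"dx":0,"dy":0,"dz":-0.005,"ax":0,"ay":0,"az":0,"hand":1},{"dx":0,"dy":0,"dz":-0.005,"ax":0,"ay":0,"az":0,"hand":1},{"dx":0,"dy":0,"dz":-0.1,"ax":0,"ay":0,"az":0,"hand":1},{"dx":0,"dy":0,"dz":-0.3,"ax":0,"ay":0,"az":0,"hand":1},{"dx":0,"dy":0,"dz":-0.6,"ax":0,"ay":0,"az":0,"hand":1},{"dx":0,"dy":0,"dz":-1,"ax":0,"ay":0,"az":0,"hand":1}]'

```text
clock: 15.9
tool_pos: [0.532, -0.1118, 0.2028]
tcp_rot: [-2.471, -1.937, 0.002]
force: [0.2, -0.2, -0.2]
width: 0.0853
grip_force: 0.0
```

>>> jog_arm --commands '[{"dx":0,"dy":0,"dz":-0.4,"ax":0,"ay":0,"az":0,"hand":0.6},{"dx":0,"dy":0,"dz":-0.8,"ax":0,"ay":0,"az":0,"hand":0.4},{"dx":0,"dy":0,"dz":-1,"ax":0,"ay":0,"az":0,"hand":0.4},{"dx":0,"dy":0,"dz":-1,"ax":0,"ay":0,"az":0,"hand":0.4}]'

```text
clock: 16.3
tool_pos: [0.5333, -0.1123, 0.3058]
tcp_rot: [2.468, 1.935, 0.005]
force: [0.5, 0.6, 0.2]
width: 0.0343
grip_force: 0.0
```

```bash
python3 - <<'E'
from h import *
s=telemetry.state();print(s['tool_pos'],s['q'].round(2),s['force'],s['clock'])
c=snap('side','s6');cv2.imwrite('pics/s6c.png',cv2.resize(c['pixels'][180:420,150:450,::-1],None,fx=2.5,fy=2.5,interpolation=cv2.INTER_CUBIC))
a=np.radians(120.5);L=case(-.176*np.cos(a),0,.06+.176*np.sin(a));print(L)
go(L+.07*Z,tool(-15)); go(L,tool(-15))
E
```

```text
[ 0.53327187 -0.11228631  0.30579926] [-0.42  0.32  1.32 -0.    1.5  -0.18] [0.50536854 0.64561108 0.22811935] 16.3
[ 0.65250238 -0.14369341  0.21164673]
d [-0.021  1.238  0.221] a [0.084 0.    0.001]
d [-0.021  1.236  0.921] a [0.084 0.    0.001]
```

View pics/s6c.png

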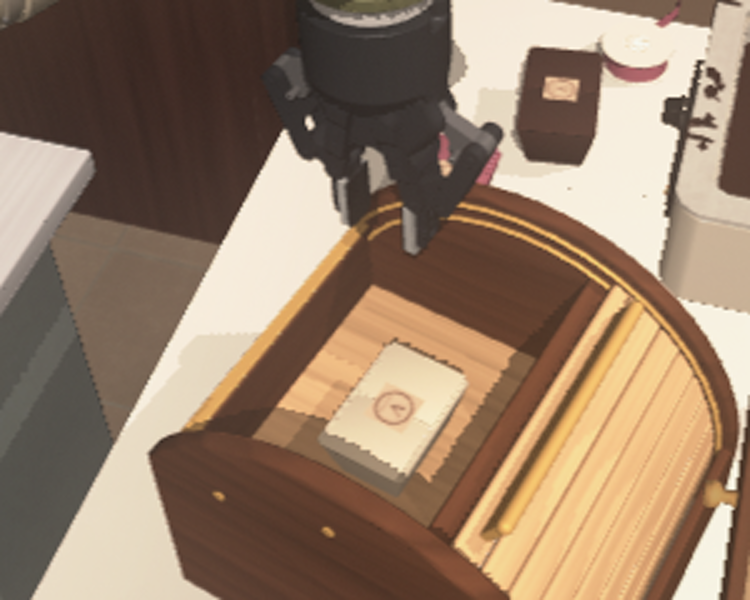

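The cream box sits upright inside at (395,410) in the crop, and the open lip runs from (500,530) to (635,300). Next I go behind the lip.

>>> jog_arm --commands '[{"dx":0,"dy":0.33,"dz":-0.1,"ax":0,"ay":0,"az":0,"hand":0.4},{"dx":0,"dy":0.66,"dz":-0.2,"ax":0,"ay":0,"az":0,"hand":0.4},{"dx":0,"dy":0.99,"dz":-0.2,"ax":0,"ay":0,"az":0,"hand":0.4},{"dx":0,"dy":0.99,"dz":-0.2,"ax":0,"ay":0,"az":0,"hand":0.4}]'

```text
clock: 16.75
tool_pos: [0.6306, -0.1364, 0.3181]
tcp_rot: [-2.469, -1.935, 0.004]
force: [-0.7, 0.3, -1.2]
width: 0.0345
grip_force: 0.0
```

>>> jog_arm --commands '[{"dx":0,"dy":0.15,"dz":0.1,"ax":0.03,"ay":0,"az":0,"hand":0.4},{"dx":0,"dy":0.25,"dz":0.3,"ax":0.06,"ay":0,"az":0,"hand":0.4},{"dx":0,"dy":0.25,"dz":0.5,"ax":0.084,"ay":0,"az":0,"hand":0.4},{"dx":0,"dy":0.25,"dz":0.5,"ax":0.084,"ay":0,"az":0,"hand":0.4},{"dx":0,"dy":0.25,"dz":0.5,"ax":0.084,"ay":0,"az":0,"hand":0.4}]'

```text
clock: 17.25
tool_pos: [0.6528, -0.1416, 0.2719]
tcp_rot: [-2.302, -1.804, 0.239]
force: [-0.2, 0.4, 1.0]
width: 0.0344
grip_force: 0.0
```

```bash
python3 - <<'E'
from h import *
s=telemetry.state();print(np.array([n,l,Z])@(s['tool_pos']-O),s['q'].round(2),s['force'],s['clock'])
a=np.radians(120.5);L=case(-.176*np.cos(a),0,.06+.176*np.sin(a))
go(L+tool(-15).apply([0,0.003,.004]),tool(-15))
E
```

```text
[0.08911026 0.00214198 0.27192973] [-0.38  0.83  0.61 -0.04  1.96 -0.14] [-0.24459579  0.3688326   1.00183583] 17.25
d [-0.022  0.189  0.621] a [-0.     0.     0.001]
```

>>> jog_arm --commands '[{"dx":0,"dy":0.19,"dz":0,"ax":0,"ay":0,"az":0,"hand":0.4},{"dx":0,"dy":0.19,"dz":0.2,"ax":0,"ay":0,"az":0,"hand":0.4},{"dx":0,"dy":0.19,"dz":0.35,"ax":0,"ay":0,"az":0,"hand":0.4},{"dx":0,"dy":0.19,"dz":0.45,"ax":0,"ay":0,"az":0,"hand":0.4},{"dx":0,"dy":0.19,"dz":0.55,"ax":0,"ay":0,"az":0,"hand":0.4},{"dx":0,"dy":0.19,"dz":0.63,"ax":0,"ay":0,"az":0,"hand":0.4},{"dx":0,"dy":0.19,"dz":0.63,"ax":0,"ay":0,"az":0,"hand":0.4}]'

```text
clock: 17.95
tool_pos: [0.6544, -0.1419, 0.2071]
tcp_rot: [-2.302, -1.805, 0.238]
force: [-0.4, -0.2, -1.3]
width: 0.0342
grip_force: 0.0
```

```bash
python3 - <<'E'
from h import *
s=telemetry.state();print(np.array([n,l,Z])@(s['tool_pos']-O),s['q'].round(2),s['force'],s['clock'])
c=R.from_rotvec(s['tcp_rot'])
for k,th in enumerate(np.linspace(118,52,23)):
    t=-15+45*(118-th)/66; a=np.radians(th); r=tool(t)
    p=case(-.176*np.cos(a),0,.06+.176*np.sin(a))+r.apply([0,-.004,.004])
    print(round(th),(c.inv().apply(p-s['tool_pos'])/.1).round(2),((c.inv()*r).as_rotvec()/np.pi).round(3))
E
```

```text
[0.0907351  0.00218915 0.20713653] [-0.38  0.84  0.75 -0.04  1.81 -0.14] [-0.36778915 -0.20005949 -1.33972517] 17.95
118 [-0.02 -0.14 -0.02] [-0.     0.     0.001]
115 [-0.02 -0.23 -0.04] [-0.012  0.     0.001]
112 [-0.02 -0.32 -0.05] [-0.023  0.     0.001]
109 [-0.02 -0.41 -0.06] [-0.034  0.     0.001]
106 [-0.02 -0.5  -0.06] [-0.046  0.     0.001]
103 [-0.02 -0.59 -0.06] [-0.057  0.     0.001]
100 [-0.02 -0.68 -0.05] [-0.068  0.     0.001]
97 [-0.02 -0.77 -0.04] [-0.08   0.     0.001]
94 [-0.02 -0.86 -0.02] [-0.091  0.     0.001]
91 [-0.02 -0.95 -0.  ] [-0.103  0.     0.001]
88 [-0.02 -1.03  0.03] [-0.114  0.     0.001]
85 [-0.02 -1.12  0.06] [-0.125  0.     0.001]
82 [-0.02 -1.2   0.09] [-0.137  0.     0.001]
79 [-0.02 -1.28  0.13] [-0.148  0.     0.001]
76 [-0.02 -1.36  0.17] [-0.159  0.     0.001]
73 [-0.02 -1.44  0.22] [-0.171  0.     0.001]
70 [-0.02 -1.52  0.27] [-0.182  0.     0.001]
67 [-0.02 -1.59  0.33] [-0.193 -0.     0.001]
64 [-0.02 -1.66  0.39] [-0.205 -0.     0.001]
61 [-0.02 -1.72  0.45] [-0.216 -0.     0.001]
58 [-0.02 -1.79  0.51] [-0.228 -0.     0.001]
55 [-0.02 -1.85  0.58] [-0.239 -0.     0.001]
52 [-0.02 -1.9   0.66] [-0.25  -0.     0.001]
```

>>> jog_arm --commands '[{"dx":0,"dy":-0.07,"dz":-0.01,"ax":0,"ay":0,"az":0,"hand":0.4},{"dx":0,"dy":-0.14,"dz":-0.02,"ax":0,"ay":0,"az":0,"hand":0.4},{"dx":0,"dy":-0.18,"dz":-0.03,"ax":-0.006,"ay":0,"az":0,"hand":0.4},{"dx":0,"dy":-0.23,"dz":-0.04,"ax":-0.012,"ay":0,"az":0,"hand":0.4},{"dx":0,"dy":-0.28,"dz":-0.05,"ax":-0.018,"ay":0,"az":0,"hand":0.4},{"dx":0,"dy":-0.32,"dz":-0.05,"ax":-0.023,"ay":0,"az":0,"hand":0.4},{"dx":0,"dy":-0.37,"dz":-0.06,"ax":-0.029,"ay":0,"az":0,"hand":0.4},{"dx":0,"dy":-0.41,"dz":-0.06,"ax":-0.034,"ay":0,"az":0,"hand":0.4},{"dx":0,"dy":-0.46,"dz":-0.06,"ax":-0.04,"ay":0,"az":0,"hand":0.4},{"dx":0,"dy":-0.5,"dz":-0.06,"ax":-0.046,"ay":0,"az":0,"hand":0.4},{"dx":0,"dy":-0.59,"dz":-0.06,"ax":-0.057,"ay":0,"az":0,"hand":0.4},{"dx":0,"dy":-0.64,"dz":-0.05,"ax":-0.062,"ay":0,"az":0,"hand":0.4},{"dx":0,"dy":-0.68,"dz":-0.05,"ax":-0.068,"ay":0,"az":0,"hand":0.4},{"dx":0,"dy":-0.73,"dz":-0.04,"ax":-0.074,"ay":0,"az":0,"hand":0.4},{"dx":0,"dy":-0.77,"dz":-0.04,"ax":-0.08,"ay":0,"az":0,"hand":0.4},{"dx":0,"dy":-0.82,"dz":-0.03,"ax":-0.085,"ay":0,"az":0,"hand":0.4},{"dx":0,"dy":-0.86,"dz":-0.02,"ax":-0.091,"ay":0,"az":0,"hand":0.4},{"dx":0,"dy":-0.91,"dz":-0.01,"ax":-0.097,"ay":0,"az":0,"hand":0.4},{"dx":0,"dy":-0.95,"dz":0,"ax":-0.103,"ay":0,"az":0,"hand":0.4}]'

```text
clock: 19.85
tool_pos: [0.5656, -0.1202, 0.2314]
tcp_rot: [2.434, 1.908, 0.059]
force: [1.6, -0.8, 3.1]
width: 0.0342
grip_force: 1.2
```

```bash
python3 - <<'E'
from h import *
s=telemetry.state();print(np.array([n,l,Z])@(s['tool_pos']-O),s['q'].round(2),s['force'],s['clock'])
c=R.from_rotvec(s['tcp_rot'])
for k,th in enumerate(np.linspace(88,49,14)):
    t=-15+45*(118-th)/66; a=np.radians(th); r=tool(t)
    p=case(-.176*np.cos(a),0,.06+.176*np.sin(a))+r.apply([0,-.004,.004])
    print(round(th),(c.inv().apply(p-s['tool_pos'])/.1).round(2),((c.inv()*r).as_rotvec()/np.pi).round(3))
E
```

```text
[-0.00066662  0.0019292   0.23138025] [-0.42  0.4   1.39  0.01  1.28 -0.18] [ 1.61462828 -0.7794181   3.07764585] 19.85
88 [-0.02 -0.09 -0.01] [-0.011  0.     0.001]
85 [-0.02 -0.18 -0.01] [-0.022 -0.     0.001]
82 [-0.02 -0.27  0.  ] [-0.033 -0.     0.001]
79 [-0.02 -0.36  0.01] [-0.045 -0.     0.001]
76 [-0.02 -0.45  0.03] [-0.056 -0.     0.001]
73 [-0.02 -0.54  0.05] [-0.067 -0.     0.001]
70 [-0.02 -0.63  0.07] [-0.079 -0.     0.001]
67 [-0.02 -0.71  0.1 ] [-0.09  -0.     0.001]
64 [-0.02 -0.8   0.13] [-0.102 -0.     0.001]
61 [-0.02 -0.88  0.17] [-0.113 -0.     0.001]
58 [-0.02 -0.96  0.22] [-0.124 -0.     0.001]
55 [-0.02 -1.04  0.26] [-0.136 -0.     0.001]
52 [-0.02 -1.11  0.31] [-0.147 -0.     0.001]
49 [-0.02 -1.19  0.37] [-0.158 -0.     0.001]
```

>>> jog_arm --commands '[{"dx":0,"dy":-0.05,"dz":0,"ax":-0.005,"ay":0,"az":0,"hand":0.4},{"dx":0,"dy":-0.09,"dz":-0.01,"ax":-0.011,"ay":0,"az":0,"hand":0.4},{"dx":0,"dy":-0.14,"dz":-0.01,"ax":-0.016,"ay":0,"az":0,"hand":0.4},{"dx":0,"dy":-0.18,"dz":-0.01,"ax":-0.022,"ay":0,"az":0,"hand":0.4},{"dx":0,"dy":-0.23,"dz":0,"ax":-0.028,"ay":0,"az":0,"hand":0.4},{"dx":0,"dy":-0.27,"dz":0,"ax":-0.033,"ay":0,"az":0,"hand":0.4},{"dx":0,"dy":-0.32,"dz":0,"ax":-0.039,"ay":0,"az":0,"hand":0.4},{"dx":0,"dy":-0.36,"dz":0.01,"ax":-0.045,"ay":0,"az":0,"hand":0.4},{"dx":0,"dy":-0.41,"dz":0.02,"ax":-0.05,"ay":0,"az":0,"hand":0.4},{"dx":0,"dy":-0.45,"dz":0.03,"ax":-0.056,"ay":0,"az":0,"hand":0.4},{"dx":0,"dy":-0.5,"dz":0.04,"ax":-0.062,"ay":0,"az":0,"hand":0.4},{"dx":0,"dy":-0.54,"dz":0.05,"ax":-0.067,"ay":0,"az":0,"hand":0.4},{"dx":0,"dy":-0.59,"dz":0.06,"ax":-0.073,"ay":0,"az":0,"hand":0.4},{"dx":0,"dy":-0.63,"dz":0.07,"ax":-0.079,"ay":0,"az":0,"hand":0.4},{"dx":0,"dy":-0.67,"dz":0.08,"ax":-0.085,"ay":0,"az":0,"hand":0.4},{"dx":0,"dy":-0.71,"dz":0.1,"ax":-0.09,"ay":0,"az":0,"hand":0.4},{"dx":0,"dy":-0.76,"dz":0.11,"ax":-0.096,"ay":0,"az":0,"hand":0.4},{"dx":0,"dy":-0.8,"dz":0.13,"ax":-0.102,"ay":0,"az":0,"hand":0.4},{"dx":0,"dy":-0.84,"dz":0.15,"ax":-0.108,"ay":0,"az":0,"hand":0.4},{"dx":0,"dy":-0.88,"dz":0.17,"ax":-0.113,"ay":0,"az":0,"hand":0.4}]'

```text
clock: 21.85
tool_pos: [0.481, -0.0993, 0.2086]
tcp_rot: [2.197, 1.722, 0.363]
force: [-0.9, -0.5, 0.4]
width: 0.0341
grip_force: 0.0
```

```bash
python3 - <<'E'
from h import *
s=telemetry.state();print(np.array([n,l,Z])@(s['tool_pos']-O),s['q'].round(2),s['force'],s['clock'])
c=R.from_rotvec(s['tcp_rot'])
for k,th in enumerate(np.linspace(58,37,8)):
    t=min(30,-15+45*(118-th)/66); a=np.radians(th); r=tool(t)
    p=case(-.176*np.cos(a),0,.06+.176*np.sin(a))+r.apply([0,-.004,.002])
    print(round(th),(c.inv().apply(p-s['tool_pos'])/.1).round(2),((c.inv()*r).as_rotvec()/np.pi).round(3))
E
```

```text
[-0.0878169   0.00181371  0.20857625] [-0.5   0.07  1.94  0.15  0.73 -0.35] [-0.93444866 -0.51216018  0.37309722] 21.85
58 [-0.02 -0.09 -0.01] [-0.012 -0.     0.001]
55 [-0.02 -0.18  0.01] [-0.023 -0.     0.001]
52 [-0.02 -0.27  0.03] [-0.034 -0.     0.001]
49 [-0.02 -0.35  0.06] [-0.034 -0.     0.001]
46 [-0.02 -0.44  0.09] [-0.034 -0.     0.001]
43 [-0.02 -0.53  0.12] [-0.034 -0.     0.001]
40 [-0.02 -0.61  0.16] [-0.034 -0.     0.001]
37 [-0.02 -0.69  0.2 ] [-0.034 -0.     0.001]
```

>>> jog_arm --commands '[{"dx":0,"dy":-0.05,"dz":0,"ax":-0.006,"ay":0,"az":0,"hand":0.4},{"dx":0,"dy":-0.09,"dz":0,"ax":-0.012,"ay":0,"az":0,"hand":0.4},{"dx":0,"dy":-0.14,"dz":0,"ax":-0.018,"ay":0,"az":0,"hand":0.4},{"dx":0,"dy":-0.18,"dz":0.01,"ax":-0.023,"ay":0,"az":0,"hand":0.4},{"dx":0,"dy":-0.23,"dz":0.02,"ax":-0.028,"ay":0,"az":0,"hand":0.4},{"dx":0,"dy":-0.27,"dz":0.03,"ax":-0.034,"ay":0,"az":0,"hand":0.4},{"dx":0,"dy":-0.31,"dz":0.04,"ax":-0.034,"ay":0,"az":0,"hand":0.4},{"dx":0,"dy":-0.35,"dz":0.06,"ax":-0.034,"ay":0,"az":0,"hand":0.4},{"dx":0,"dy":-0.4,"dz":0.07,"ax":-0.034,"ay":0,"az":0,"hand":0.4},{"dx":0,"dy":-0.44,"dz":0.09,"ax":-0.034,"ay":0,"az":0,"hand":0.4},{"dx":0,"dy":-0.49,"dz":0.1,"ax":-0.034,"ay":0,"az":0,"hand":0.4},{"dx":0,"dy":-0.53,"dz":0.11,"ax":-0.034,"ay":0,"az":0,"hand":0.4},{"dx":0,"dy":-0.58,"dz":0.12,"ax":-0.034,"ay":0,"az":0,"hand":0.4},{"dx":0,"dy":-0.61,"dz":0.13,"ax":-0.034,"ay":0,"az":0,"hand":0.4},{"dx":0,"dy":-0.61,"dz":0.13,"ax":-0.034,"ay":0,"az":0,"hand":0.4}]'

```text
clock: 23.35
tool_pos: [0.4321, -0.0873, 0.1721]
tcp_rot: [2.123, 1.664, 0.444]
force: [-0.0, -0.0, -1.0]
width: 0.034
grip_force: 0.0
```

```bash
python3 - <<'E'
from h import *
s=telemetry.state();print(np.array([n,l,Z])@(s['tool_pos']-O),s['force'],s['grip_force'],s['clock'])
snap('side','s7'); snap('top','t7')
for f in('s7','t7'):
    P,_=pts(f); q=P.reshape(-1,3); q=q[np.isfinite(q).all(1)]-O; d=q@n; h=q@l; r=np.hypot(d,q[:,2]-.06); a=np.degrees(np.arctan2(q[:,2]-.06,-d))
    m=(r>.17)&(r<.183)&(abs(h)<.085)&(abs(h)>.06)&(a>30)&(a<150); print('lip deg',np.median(a[m]),m.sum())
E
```

```text
[-0.13817331  0.00169507  0.1721261 ] [-0.0045099  -0.03956781 -0.99784562] 0.0 23.35
lip deg 42.2876378740623 205
lip deg 41.445415675203975 97
```

The lip reads 42.3° (side) and 41.4° (top), the same as at the start, so the shutter is shut. I nudge it lightly to confirm, then withdraw.

>>> jog_arm --commands '[{"dx":0,"dy":-0.03,"dz":0,"ax":0,"ay":0,"az":0,"hand":0.4},{"dx":0,"dy":-0.06,"dz":0,"ax":0,"ay":0,"az":0,"hand":0.4},{"dx":0,"dy":-0.08,"dz":0,"ax":0,"ay":0,"az":0,"hand":0.4},{"dx":0,"dy":-0.09,"dz":0,"ax":0,"ay":0,"az":0,"hand":0.4}]'

```text
clock: 23.85
tool_pos: [0.4268, -0.0868, 0.17]
tcp_rot: [2.117, 1.658, 0.447]
force: [13.2, -0.5, 3.8]
width: 0.0345
grip_force: 5.7
```

>>> jog_arm --commands '[{"dx":0,"dy":0.07,"dz":0,"ax":0,"ay":0,"az":0,"hand":0.4},{"dx":0,"dy":0.09,"dz":0,"ax":0,"ay":0,"az":0,"hand":0.4},{"dx":0,"dy":0.09,"dz":-0.2,"ax":0,"ay":0,"az":0,"hand":0.4},{"dx":0,"dy":0.09,"dz":-0.5,"ax":0,"ay":0,"az":0,"hand":0.4},{"dx":0,"dy":0.09,"dz":-0.8,"ax":0,"ay":0,"az":0,"hand":0.4},{"dx":0,"dy":0.09,"dz":-1,"ax":0,"ay":0,"az":0,"hand":0.4},{"dx":0,"dy":0.09,"dz":-1,"ax":0,"ay":0,"az":0,"hand":0.4},{"dx":0,"dy":0.09,"dz":-1,"ax":0,"ay":0,"az":0,"hand":0.4}]'

```text
clock: 24.65
tool_pos: [0.3839, -0.0754, 0.2585]
tcp_rot: [2.123, 1.664, 0.444]
force: [0.5, 0.3, -0.0]
width: 0.0341
grip_force: 0.0
```

```bash
python3 - <<'E'
from h import *
s=telemetry.state();print(s['tool_pos'],s['force'],s['clock'])
snap('side','s8')
P,_=pts('s8'); q=P.reshape(-1,3); q=q[np.isfinite(q).all(1)]-O; d=q@n; h=q@l; r=np.hypot(d,q[:,2]-.06); a=np.degrees(np.arctan2(q[:,2]-.06,-d))
m=(r>.17)&(r<.183)&(abs(h)<.085)&(a>30)&(a<150); print('lip deg',np.median(a[m]),m.sum())
E
```

```text
[ 0.38391656 -0.07543672  0.25849441] [ 0.51585402  0.26883106 -0.00294327] 24.65
lip deg 42.27092276581658 688
```

View pics/s8.png

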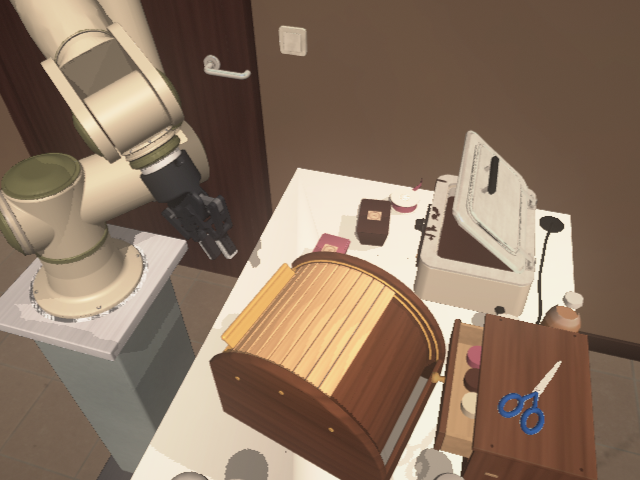

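The shutter is shut, with the lip at (225,340)–(290,268) as in the first picture. The gripper is clear at (220,250), and the dark and burgundy boxes haven't moved. I hand in the job.

```bash
python3 -c "
from h import *
print(env.close_job())"
```

```text
the job is handed in; nothing more can be done
None
```

The cream box is upright on the case floor, the shutter is fully shut again, and the dark and burgundy boxes were left where they were; I handed the job in at about 25 s of the 72 s, and no verdict came back.

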